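# Close the box and present its dial padlock, open

### The job

Fold the box's two top flaps shut, first the plain inner flap with the staple, then the outer flap with the slot that goes over the staple. Then, with the padlock lying in its nest, turn its dial click by click to the notch where the white pointer meets the index mark at the shackle, and pull the shackle out to its stop. Finish while holding the opened lock, dial up and about level, some 10 cm above the middle of the closed box and touching nothing but the gripper; leave the small parts on the table where they are.

Things in the scene. Friction and masses are not known exactly. Their poses are not given: they have to be found in the camera images.
- box: Grey steel box without a lid of its own, fixed to the table: 110 (its x) x 120 (its y) x 60 mm high, origin at the centre of its underside on the table. Two flaps are hinged along the top edges of its y walls and stand open at the start, leaning outward; both shut, the lid's top lies 68 mm above the table and the staple's top about 80 mm.
- inner_flap (a joint): Angle of the inner flap (rad): 0 = flat shut, pi/2 = upright, more = leaning outward, stop at 2.2. Panel 110 x 66 x 3 mm, 80 g, hinged on the box's +y wall at height 60 mm. Slightly stiff hinge: it stays where it is left near upright and falls shut by itself below about 0.9 rad.
- inner_edge (a point): Middle of the inner flap's free edge, 66 mm from the hinge. On the flap's outer face, 60 mm from the hinge and at the middle of its length, stands a steel staple (loop 16 mm wide along the box's x, 18 mm high, 5 mm bar): push the flap beside it.
- outer_flap (a joint): Angle of the outer flap (rad), counted as for the inner flap. Panel 110 x 72 x 3 mm, 85 g, hinged on the box's -y wall at height 64 mm, so that it lies on top of the inner flap, with a 26 x 12 mm slot near its free edge that goes over the staple. Same hinge stiffness.
- outer_edge (a point): Middle of the outer flap's free edge (72 mm from the hinge).
- lock_nest: Aluminium nest fixed to the table: base block 96 (x) x 92 (y) x 16 mm high, origin at the centre of its underside; four corner lugs rise 14 mm above the block and hold the padlock's corners with 1.5 mm play all round. It is open above, at the middle of each side, and in front (-x) for the shackle.
- lock: Loose steel padlock lying on its back in the nest, about 0.4 kg in all: case 64 (its x) x 62 (its y) x 28 mm high, origin at the centre of the case's underside (16 mm above the table in the nest), z up through the dial, shackle towards its -x. The case can be gripped across its 62 mm width over the middle of the nest's sides.
- dial (a joint): Turn of the dial (rad), counter-clockwise from above positive, stops at -0.4 and 1.9. 0 = white pointer at the index mark, towards the shackle (lock's -x): the only notch (to about 0.1 rad) at which the shackle is free. A spring click (some 0.06 N m to pass) holds it in notches every 0.393 rad. Starts 0.6 to 1.75 rad positive: turn it clockwise.
- dial_grip (a point): Point to grip the dial: on its axis, 48 mm above the case's underside. The black disc (51 mm across, top 34 mm above the underside) carries a grip bar 40 mm long, 14 mm wide, from 34 to 58 mm above the underside. The bar lies along the lock's x when the dial is at 0 and turns with it.
- shackle (a joint): How far the shackle is out (m): 0 = shut, 0.018 = out to its stop. It slides along the lock's -x with about 2 N of friction and stays where it is left; while the dial is off its open notch it is blocked after about 2 mm.
- shackle_grip (a point): Point between the two straight legs of the shackle, 31 mm in front of the case, 14 mm above the case's underside; it moves with the shackle. The legs are 8 mm bars along the lock's x, 38 mm between centres (46 mm over the outsides), running straight 42 mm out of the case to a round bow.
- die_block: Small grey steel block 24 x 32 x 18 mm, loose bystander between box and nest. Behind this spot stands the tall press: its bent guide reaches over the table to x = 0.48 at 0.22 to 0.28 m height and its head to x = 0.57 above 0.38 m, so cross between box and nest well in front of it.
- housing_2: Small white connector housing 18 x 40 x 14 mm, loose bystander between box and nest.
- bolt_1: Short steel bolt 34 mm tall standing on its head, loose bystander between box and nest.

How it is judged:
On the way, in this order (a step that is already met when the one before it is completed fails the run):
1. inner flap down (value of joint inner_flap below 0.08 rad and value of joint outer_flap above 0.8 rad), for 0.2 s.
2. outer flap down over it (value of joint each of inner_flap, outer_flap below 0.1 rad), for 0.2 s.
3. dial in the open notch, shackle still in, lock in its nest (value of joint dial between -0.12 and 0.12 rad and value of joint shackle below 0.004 m and horizontal distance between lock and lock_nest below 0.006 m and z of lock in the frame of lock_nest below 0.022 m), for 0.2 s.
4. shackle pulled out with the lock in its nest (value of joint shackle above 0.014 m and horizontal distance between lock and lock_nest below 0.006 m and z of lock in the frame of lock_nest below 0.022 m), for 0.1 s.
At the end, for the whole second after the job is handed in: Both flaps within 0.1 rad of flat shut; the shackle out at least 12 mm; the lock still held by the fingers (more than 2 N) and at rest, its underside 5 to 18 cm above the lid, its centre within 5 cm of the box's middle in plan, its face within 0.4 rad of level, touching neither box nor nest (all of step 2 and value of joint shackle above 0.012 m and horizontal distance between lock and box below 0.05 m and z of lock in the frame of box between 0.118 and 0.25 m and angle between lock's own z axis and vertical below 0.4 rad and linear speed of lock below 0.05 m/s and contact force between lock and the fingers above 2 N and contact force between lock and box below 0.2 N and contact force between lock and lock_nest below 0.2 N); the arm keeps its last pose, push and grip.
It fails at once if a small part on the table is pushed about or knocked over (more than 3 cm or 0.5 rad) (distance of any of die_block, housing_2, bolt_1 from where it was at the start of the episode above 0.03 m or angle between bolt_1's own z axis and vertical above 0.5 rad).
It also fails if it takes over 61 s, if anything falls off the work surface, if the arm or the gripper's body presses on something with over 40 N, if the wrist force passes 120 N, or if a joint passes its speed limit or range.

### The arm

A 7-joint arm with a two-finger parallel gripper is mounted at the origin on a cart in front of the work surface, level with it; the furniture and walls round the work are solid. World frame = base frame: x ahead of the robot, y to its left, z up, the work surface at z = 0. Lengths are in m, angles in rad, forces in N, time in s.
With the tool pointing down it reaches from about 0.4 to 0.875 m from the base axis. Payload 19.3 kg.
Tool frame: the origin (TCP) lies midway between the tips of the shut fingers; the grasp point (between the pads) lies 19 mm behind it; z points along the fingers, y is the line along which they close (so a half turn about z gives the same grasp; the last joint's range is limited). The gripper opens to 85 mm and grips with 20 to 120 N. Pads are 22 mm wide; open, the fingers measure 114 mm over their backs; the gripper's body (76 mm by 85 mm) begins 54 mm behind the grasp point. The pads swing forward as they close: fully open they stand 13 mm farther back than shut.
Start: joints at [-1.213, 0.521, -0.036, 1.599, 0.021, 1.021, -0.113], TCP at [0.259, 0.569, 0.231] pointing down, gripper open.
Joint ranges: [-2.91, 2.91], [-0.3, 2.13], [-1.5, 1.42], [0.17, 2.43], [-1.26, 4.41], [0.16, 1.93], [-2.52, 2.52]. Speed limits (rad/s): [1.89, 1.89, 2.39, 2.39, 3.01, 3.01, 3.01].

### API

Orientations are given as [roll, pitch, yaw] about the fixed x, y, z axes, in that order (R = Rz(yaw) Ry(pitch) Rx(roll)).
In Python, from workcell import bot, grab_frame, calibration gives the robot as it stands (bot), with the cameras as plain functions.
- The arm moves only by the shell command python3 nudge.py 'ROWS' [FORCE]. ROWS is a JSON list of rows, 1 to 5 of them, each of 7 numbers: the finger opening in m, then dx, dy, dz in m, then a rotation vector rx, ry, rz in rad; each row is the pose to reach, as a shift and turn from the pose commanded when the command began, along the tool's axes at that moment; what a row does not reach only later rows make up. A row lasts 1/8 s, in which the tool goes at most 0.0625 m and 0.188 rad, less where a joint would pass 70% of its speed; a pose out of reach is approached as far as the arm can. The fingers move at their own pace and stop on an object; FORCE is the grip in N (left out, the last holds). Time passes only in rows, so rows that do not move let the fingers close. It prints the time, the measured TCP pose, the force, the opening and the grip force at its end.
- bot.observe(): the state, without advancing time (a new reading comes with each control period).
- grab_frame(name): name is "scene" or "top"; returns the picture (400x640x3 uint8, blue, green, red); there is no depth.
- calibration(name): a dict with "vfov" (degrees; the focal length in pixels is half the picture's height over the tangent of half this angle, whatever the lens; pixels are square), "cx", "cy" (the principal point, pixels), "eye" and "attitude" of the camera in the world. Camera axes: x right, y down, z forward; pixel columns grow to the right and rows downward; lengths in m; the calibration is good to about 2 mm. A picture is of the moment at which its call begins. calibration takes no time and is no camera call.
- bot.job_done(): hands the job in; it is judged then, once.
The state is a dict: "clock": time; "qpos": joint angles; "qd": joint speeds; "joint_efforts": joint torques, N m; "position": TCP position; "tool_rot": TCP orientation; "force": force on the tool from outside, world axes, zero at the start; "moment": the same for the moment, N m; "grip_width": finger opening in m; "finger_force": force on a finger pad.
Only numpy, scipy, OpenCV 4.12 (cv2) and the standard library are available. Lean on these libraries where they do the work, as an engineer would, in place of code of your own. Each camera call takes 0.05 s, during which the arm holds its last target. There are 200 camera calls.

## Working session

There is one attempt and no reset: what is moved stays moved. The work goes in short steps, Python scripts to look and compute and a shell command to move; the robot and the scene stay as the last step left them, time stands still between calls to the robot, and variables do not carry over. Pictures are saved under pics/ and viewed, at most 10 in all, crops included, and the job is handed in when it is done.

```bash
ls; mkdir -p pics; python3 - <<'E'
from workcell import bot, grab_frame, calibration
import cv2
for n in("scene","top"):
    c=calibration(n);print(n,c)
    cv2.imwrite(f"pics/{n}0.png",grab_frame(n))
s=bot.observe();print(s["clock"],s["position"],s["tool_rot"],s["grip_width"],s["force"])
E
```

```text
nudge.py
pics
workcell.py
scene {'vfov': 53.07357903002087, 'cx': 324.2482412401914, 'cy': 196.00744901306544, 'eye': array([-0.03104523, -0.31461642,  0.72124984]), 'attitude': array([-2.40193825, -0.01170758, -1.10569147])}
top {'vfov': 47.668213496222315, 'cx': 321.98568071805164, 'cy': 196.31543882024863, 'eye': array([ 0.27519449, -0.06483958,  1.09556748]), 'attitude': array([-2.9483261 , -0.01742241, -1.56698396])}
0.1 [0.2591802  0.56841593 0.23080536] [-3.14062121e+00  1.67259272e-05  2.71379677e+00] 0.08525303838433718 [-0.46273044  0.98027684  0.63513761]
```

View pics/top0.png

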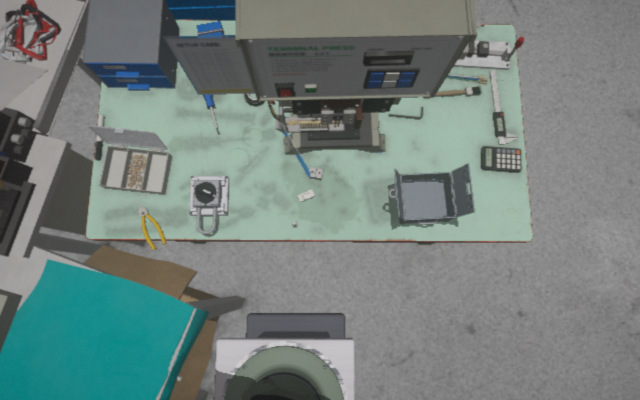

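View pics/scene0.png

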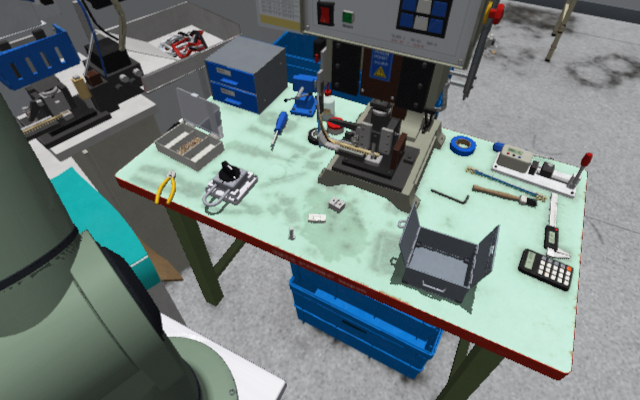

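The top view shows the nest and lock near (208,200) and the box near (430,197) with its flaps open to the left and right. The small parts are at (316,174), (306,195) and (294,224). I'll enlarge the box and the lock.

```bash
cat > h.py <<'E'
from workcell import bot, grab_frame, calibration
import numpy as np, cv2
from scipy.spatial.transform import Rotation as R
def cam(n):
    c=calibration(n); f=200/np.tan(np.radians(c["vfov"])/2)
    return f,c["cx"],c["cy"],np.array(c["eye"]),R.from_euler("xyz",c["attitude"]).as_matrix()
def proj(n,P):
    f,cx,cy,e,M=cam(n); p=(np.atleast_2d(P)-e)@M
    return np.c_[cx+f*p[:,0]/p[:,2],cy+f*p[:,1]/p[:,2]]
def onz(n,uv,z):
    f,cx,cy,e,M=cam(n); d=M@np.array([(uv[0]-cx)/f,(uv[1]-cy)/f,1]); return e+d*(z-e[2])/d[2]
def crop(img,x,y,w,h,k): return cv2.resize(img[y:y+h,x:x+w],None,fx=k,fy=k,interpolation=cv2.INTER_CUBIC)
E
python3 - <<'E'
from h import *
t=cv2.imread("pics/top0.png");s=cv2.imread("pics/scene0.png")
a=np.hstack([crop(t,380,155,100,75,4),crop(t,165,165,100,75,4)])
b=np.hstack([crop(s,390,205,120,100,4)[:300,:400],crop(s,180,150,100,75,4)])
cv2.imwrite("pics/c1.png",np.vstack([a,b]))
print(onz("top",(209,192),.044),onz("top",(430,197),.0))
E
```

```text
[0.48955116 0.18446648 0.044     ] [ 0.48991567 -0.3505909   0.        ]
```

View pics/c1.png

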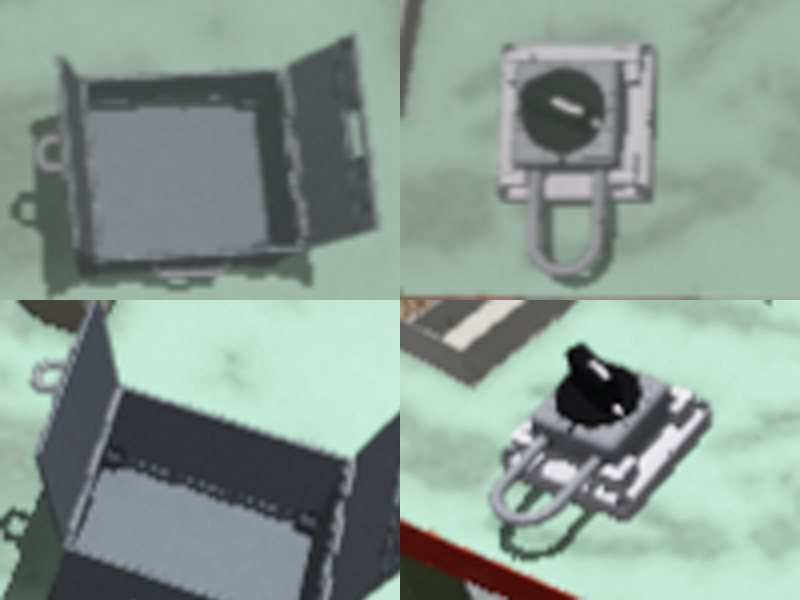

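The crop shows the box rim corners and both flaps in the two left panels. In the right panels the lock sits almost axis-aligned, shackle towards -x, with the pointer about 1.2 rad counter-clockwise, so probably three clicks. Next I fit the poses.

```bash
cat > fit.py <<'E'
from h import *
from scipy.optimize import least_squares as LS
def T(x,y,w,P): 
    P=np.atleast_2d(P).astype(float); return R.from_euler("z",w).apply(P)+[x,y,0]
def inner(a,x,s): return [x,.06-s*np.cos(a),.06+s*np.sin(a)]
def outer(a,x,s): return [x,-.06+s*np.cos(a),.064+s*np.sin(a)]
def tc(u,v): return ("top",380+u/4,155+v/4)
def sc(u,v): return ("scene",390+u/4,205+(v-300)/4)
def tl(u,v): return ("top",165+(u-400)/4,165+v/4)
def sl(u,v): return ("scene",180+(u-400)/4,150+(v-300)/4)
def run(obs,model,p0):
    def res(p):
        return np.concatenate([(proj(o[0],T(*p[:3],m))-o[1:])[0] for o,m in zip(obs,model(p))])
    r=LS(res,p0,loss="soft_l1"); print(np.round(r.x,4)); print(np.round(res(r.x).reshape(-1,2),1).tolist()); return r.x
# box: x,y,yaw,ain,aout
ob=[tc(80,73),tc(283,70),tc(303,248),tc(78,262),sc(120,387),sc(68,545),sc(352,460),tc(353,37),tc(380,228),tc(58,60),sc(36,457),("scene",499,227)]
mb=lambda p:[[.055,.06,.06],[.055,-.06,.064],[-.055,-.06,.064],[-.055,.06,.06],[.055,.06,.06],[-.055,.06,.06],[.055,-.06,.06],outer(p[4],.055,.072),outer(p[4],-.055,.072),inner(p[3],.055,.066),inner(p[3],-.055,.066),outer(p[4],.055,.072)]
# lock case top z .044 ; nest lower base
ol=[tl(517,62),tl(618,62),tl(620,166),tl(515,166),sl(532,418),sl(608,447),sl(668,382)]
ml=lambda p:[[.032,.031,.044],[.032,-.031,.044],[-.032,-.031,.044],[-.032,.031,.044],[-.032,.031,.044],[-.032,-.031,.044],[.032,-.031,.044]]
if __name__=="__main__":
    b=run(ob,mb,[.49,-.35,0,1.8,1.9]); l=run(ol,ml,[.49,.18,0])
    t=cv2.imread("pics/top0.png");s=cv2.imread("pics/scene0.png")
    big={"top":t.copy(),"scene":s.copy()}
    k=4; big={n:cv2.resize(i,None,fx=k,fy=k,interpolation=cv2.INTER_CUBIC) for n,i in big.items()}
    def dr(p,pts,c):
        for n in big:
            q=((proj(n,T(*p[:3],pts))+.5)*k).astype(int); cv2.polylines(big[n],[q.reshape(-1,1,2)],True,c,1)
    def rect(a,c,z): return [[a,c,z],[a,-c,z],[-a,-c,z],[-a,c,z]]
    dr(b,rect(.055,.06,.06),(0,0,255)); dr(b,rect(.055,.06,0),(0,255,255))
    for f,a,L in((inner,b[3],.066),(outer,b[4],.072)): dr(b,[f(a,.055,0),f(a,.055,L),f(a,-.055,L),f(a,-.055,0)],(0,255,0))
    dr(l,rect(.032,.031,.044),(0,0,255)); dr(l,rect(.048,.046,.0),(0,255,255)); dr(l,rect(.048,.046,.016),(255,255,0))
    for z,r in((.05,.0255),): dr(l,[[r*np.cos(a),r*np.sin(a),z] for a in np.linspace(0,6.28,40)],(255,0,255))
    w=1.178; d=np.array([-np.cos(w),-np.sin(w),0])*.02; dr(l,[d+[0,0,.074],-d+[0,0,.074]],(0,165,255))
    cp=lambda n,x,y:big[n][y*k:y*k+300,x*k:x*k+400]
    cv2.imwrite("pics/fit.png",np.vstack([np.hstack([cp("top",380,155),cp("top",165,165)]),np.hstack([cp("scene",400,205),cp("scene",180,150)])]))
E
python3 fit.py
```

```text
[ 0.4786 -0.33    0.0637  1.94    1.8287]
[[0.2, 2.1], [0.3, -0.3], [0.8, 1.3], [5.2, 1.0], [-0.3, -1.7], [-1.1, -0.0], [-0.2, -1.3], [0.4, -0.2], [-0.1, 1.2], [0.3, -0.6], [-0.2, -0.7], [0.3, -3.1]]
[0.4852 0.1891 0.0244]
[[-0.1, 0.3], [0.9, -0.1], [-0.2, 0.4], [-0.5, 0.9], [-1.8, -1.1], [1.2, -0.1], [1.1, -1.0]]
```

View pics/fit.png

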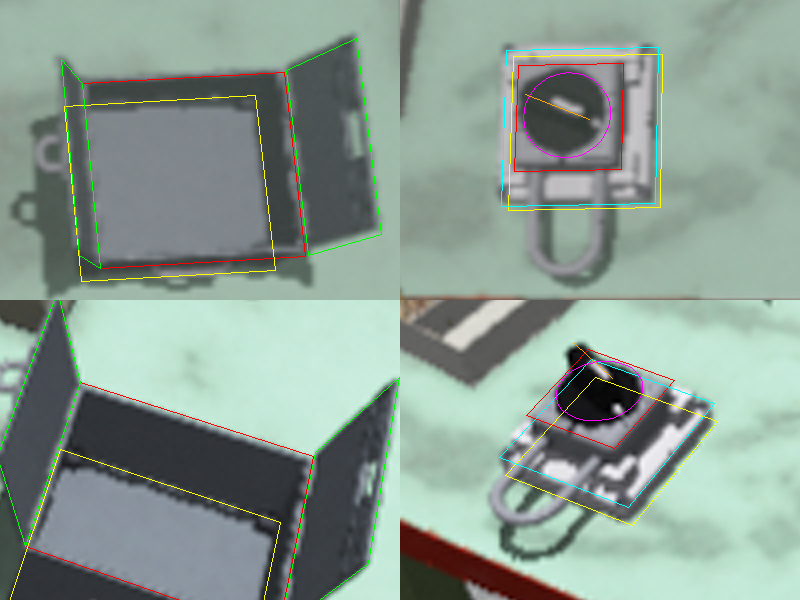

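```bash
cat > to.py <<'E'
import sys; from h import *
# world x y z yaw -> tool-frame shift and turn about tool z (tool kept pointing down)
a=[float(v) for v in sys.argv[1:]]; s=bot.observe(); M=R.from_euler("xyz",s["tool_rot"])
t=R.from_euler("xyz",[np.pi,0,a[3]]); d=M.inv().apply(np.array(a[:3])-s["position"]); r=(M.inv()*t).as_rotvec()
print("shift",d.round(4),"rot",r.round(3),"rows",round(max(np.linalg.norm(d)/.0625,np.linalg.norm(r)/.188),1))
E
python3 nudge.py '[[0,-0.203,-0.202,0.03,0,0,0.94],[0,-0.203,-0.202,0.03,0,0,0.94],[0,-0.203,-0.202,0.03,0,0,0.94],[0,-0.203,-0.202,0.03,0,0,0.94],[0,-0.203,-0.202,0.03,0,0,0.94]]'
python3 to.py 0.40 0.02 0.18 0.85; python3 -c "
from workcell import bot, grab_frame, calibration; print(bot.observe()['qpos'])"
```

```text
clock: 0.72
position: [0.3608, 0.2978, 0.2011]
tool_rot: [-3.141, 0.0, 1.768]
force: [1.1, 0.9, 0.5]
grip_width: 0.0003
finger_force: 0.0
shift [-0.2801 -0.016   0.0213] rot [-0.     0.001  0.918] rows 4.9
[-1.00151309  0.32193096  0.22924889  2.04141647 -0.10114833  0.78911792
 -0.51520527]
```

```bash
python3 nudge.py '[[0,-0.28,-0.016,0.021,0,0,0.92],[0,-0.28,-0.016,0.021,0,0,0.92],[0,-0.28,-0.016,0.021,0,0,0.92],[0,-0.28,-0.016,0.021,0,0,0.92],[0,-0.28,-0.016,0.021,0,0,0.92]]'
python3 to.py 0.44 -0.195 0.11 0
```

```text
clock: 1.35
position: [0.4014, 0.0204, 0.1803]
tool_rot: [3.141, 0.0, 0.847]
force: [1.7, 0.6, 0.2]
grip_width: -0.0002
finger_force: 0.0
shift [-0.136   0.1715  0.0703] rot [0.    0.    0.847] rows 4.5
```

```bash
python3 nudge.py '[[0,-0.136,0.1715,0.07,0,0,0.847],[0,-0.136,0.1715,0.07,0,0,0.847],[0,-0.136,0.1715,0.07,0,0,0.847],[0,-0.136,0.1715,0.07,0,0,0.847],[0,-0.136,0.1715,0.07,0,0,0.847]]'
python3 nudge.py '[[0,0,0.03,0.005,0,0,0],[0,0,0.055,0.005,0,0,0],[0,0,0.08,0.005,0,0,0],[0,0,0.1,0.005,0,0,0],[0,0,0.12,0.005,0,0,0]]'
python3 nudge.py '[[0,0,0.01,0,0,0,0],[0,0,0.01,0,0,0,0],[0,0,0.01,0,0,0,0]]'
python3 - <<'E'
from h import *
i=grab_frame("scene"); cv2.imwrite("pics/s1.png",crop(i,370,170,160,120,4))
E
```

```text
clock: 1.98
position: [0.4414, -0.195, 0.1094]
tool_rot: [3.14, 0.001, 0.0]
force: [-0.4, 0.8, 0.4]
grip_width: -0.0002
finger_force: 0.0
clock: 2.6
position: [0.4431, -0.3124, 0.1051]
tool_rot: [-3.141, 0.0, 0.009]
force: [-0.1, 0.7, 0.0]
grip_width: -0.0
finger_force: 0.0
clock: 2.98
position: [0.4434, -0.321, 0.1052]
tool_rot: [-3.141, 0.0, 0.01]
force: [0.5, 0.3, -0.2]
grip_width: -0.0
finger_force: 0.0
```

View pics/s1.png

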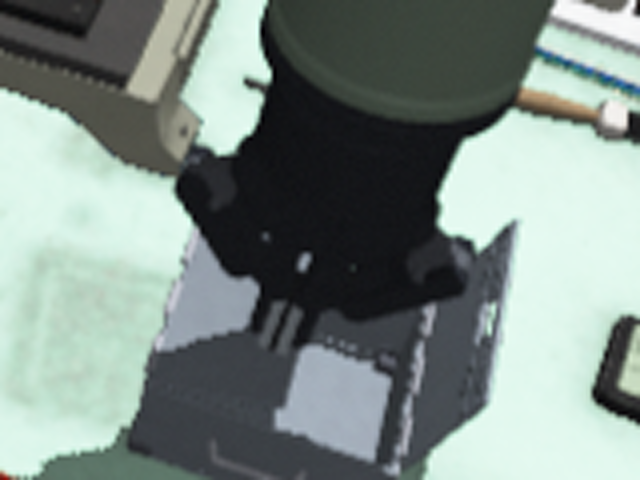

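The picture shows the inner flap lying over the left half of the box, with the fingers just above it. The outer flap is still open on the right. I'll press lightly to confirm the inner flap is flat.

```bash
python3 nudge.py '[[0,0,-0.012,0.03,0,0,0],[0,0,-0.012,0.038,0,0,0],[0,0,-0.012,0.042,0,0,0],[0,0,-0.012,0.042,0,0,0]]'
python3 nudge.py '[[0,0,-0.02,-0.045,0,0,0],[0,0,-0.02,-0.11,0,0,0],[0,0,-0.02,-0.11,0,0,0]]'
python3 to.py 0.445 -0.47 0.17 0
```

```text
clock: 3.52
position: [0.4433, -0.3103, 0.0638]
tool_rot: [3.141, -0.0, 0.009]
force: [-0.2, -0.5, -0.2]
grip_width: -0.0001
finger_force: 0.0
clock: 3.9
position: [0.4445, -0.2911, 0.1775]
tool_rot: [3.139, -0.006, 0.009]
force: [0.3, 0.3, -1.1]
grip_width: -0.0002
finger_force: 0.0
shift [-0.0012  0.1788  0.0079] rot [ 0.003 -0.006  0.009] rows 2.9
```

```bash
python3 nudge.py '[[0,0,0.06,0,0,0,0],[0,0,0.12,0,0,0,0],[0,0,0.175,0.0,0,0,0],[0,0,0.175,0.035,0,0,0],[0,0,0.175,0.068,0,0,0]]'
python3 nudge.py '[[0,0,-0.02,0,0,0,0],[0,0,-0.045,0,0,0,0],[0,0,-0.075,0,0,0,0],[0,0,-0.1,0,0,0,0],[0,0,-0.125,0,0,0,0]]'
python3 nudge.py '[[0,0,-0.02,0,0,0,0],[0,0,-0.02,0,0,0,0],[0,0,-0.02,0.01,0,0,0],[0,0,-0.02,0.025,0,0,0],[0,0,-0.02,0.033,0,0,0]]'
```

```text
clock: 4.53
position: [0.444, -0.4658, 0.1041]
tool_rot: [3.141, 0.0, 0.008]
force: [-0.2, 0.2, 0.0]
grip_width: 0.0001
finger_force: 0.0
clock: 5.15
position: [0.4433, -0.3393, 0.1053]
tool_rot: [3.141, -0.0, 0.009]
force: [-0.7, 0.8, -0.4]
grip_width: -0.0005
finger_force: 0.0
clock: 5.78
position: [0.4426, -0.3201, 0.0708]
tool_rot: [-3.141, 0.001, 0.009]
force: [-0.2, -0.8, 0.1]
grip_width: -0.0001
finger_force: 0.0
```

```bash
python3 nudge.py '[[0,0,-0.03,-0.06,0,0,0],[0,-0.01,-0.08,-0.1,0,0,-0.2],[0,-0.02,-0.14,-0.11,0,0,-0.4],[0,-0.03,-0.2,-0.11,0,0,-0.6],[0,-0.035,-0.26,-0.11,0,0,-0.8]]'
python3 to.py 0.41 0.05 0.18 1.2; python3 - <<'E'
from h import *
cv2.imwrite("pics/s2.png",crop(grab_frame("top"),380,150,110,80,5))
E
```

```text
clock: 6.4
position: [0.4055, -0.0593, 0.1823]
tool_rot: [3.141, -0.001, 0.765]
force: [2.4, 0.5, 0.2]
grip_width: 0.0
finger_force: 0.0
shift [ 0.079  -0.0757  0.0024] rot [ 0.001 -0.001 -0.435] rows 2.3
```

View pics/s2.png

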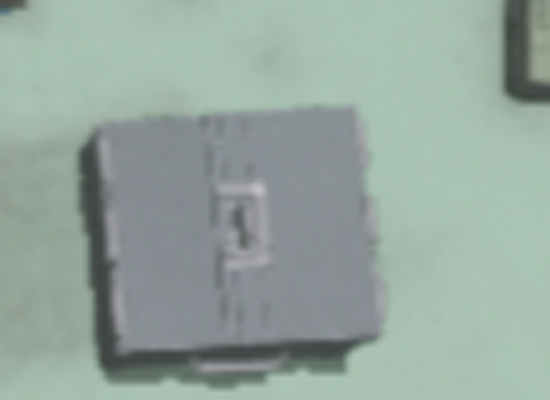

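The box is shut and the staple shows through the slot at about (240,225) in the crop. Next is the dial.

```bash
python3 nudge.py '[[0.05,0.079,-0.076,0,0,0,-0.435],[0.05,0.079,-0.076,0,0,0,-0.435],[0.05,0.079,-0.076,0,0,0,-0.435]]'
python3 to.py 0.486 0.191 0.12 1.2
```

```text
clock: 6.82
position: [0.4111, 0.0515, 0.182]
tool_rot: [-3.141, -0.0, 1.203]
force: [-0.9, -1.3, -0.2]
grip_width: 0.0498
finger_force: 0.0
shift [0.1571 0.0197 0.062 ] rot [-0.    -0.     0.003] rows 2.7
```

```bash
python3 nudge.py '[[0.05,0.157,0.02,0.062,0,0,0],[0.05,0.157,0.02,0.062,0,0,0],[0.05,0.157,0.02,0.062,0,0,0],[0.05,0.157,0.02,0.062,0,0,0]]'
python3 to.py 0.486 0.191 0.055 1.2
python3 - <<'E'
from h import *
cv2.imwrite("pics/s3.png",np.vstack([crop(grab_frame("scene"),170,140,130,72,4),crop(grab_frame("top"),165,160,130,72,4)]))
E
```

```text
clock: 7.32
position: [0.4875, 0.1894, 0.1182]
tool_rot: [-3.14, 0.001, 1.197]
force: [-0.0, -0.1, 0.3]
grip_width: 0.0499
finger_force: 0.0
shift [ 0.0011 -0.002   0.0632] rot [-0.001  0.001 -0.003] rows 1.0
```

View pics/s3.png

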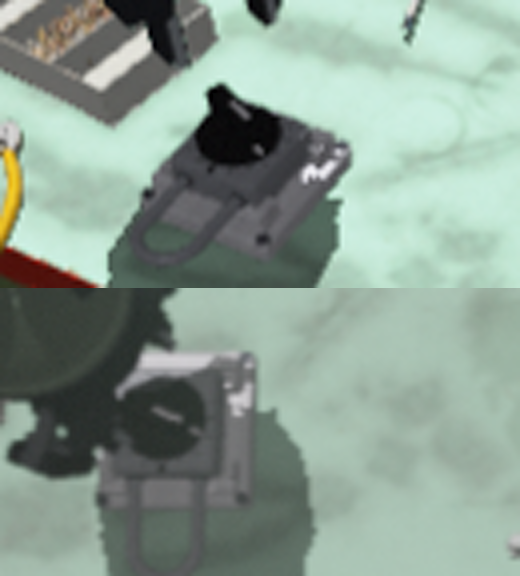

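The fingers straddle the bar; the tips are at about (178,55) and (265,15), and the dial sits between them. I descend, then close with low force.

```bash
python3 nudge.py '[[0.05,0.001,-0.002,0.04,0,0,0],[0.05,0.001,-0.002,0.063,0,0,0],[0.0,0.001,-0.002,0.063,0,0,0],[0.0,0.001,-0.002,0.063,0,0,0],[0.0,0.001,-0.002,0.063,0,0,0]]' 30
python3 nudge.py '[[0,0,0,0,0,0,0],[0,0,0,0,0,0,0]]'
python3 -c "
from workcell import bot, grab_frame, calibration; s=bot.observe(); print(s['qpos'],s['moment'])"
```

```text
clock: 8.05
position: [0.4863, 0.1887, 0.0584]
tool_rot: [3.14, -0.001, 1.194]
force: [-0.6, -2.4, 6.7]
grip_width: 0.013
finger_force: 33.3
clock: 8.3
position: [0.4863, 0.1887, 0.0584]
tool_rot: [3.14, -0.001, 1.194]
force: [-1.1, -3.9, 9.9]
grip_width: 0.0134
finger_force: 33.8
[-0.70619804  0.65046426  0.30553083  2.01072691 -0.36725221  0.531291
 -0.51731354] [-0.83739893  0.27509295 -0.00126768]
```

```bash
python3 nudge.py '[[0,0,0,-0.003,0,0,0],[0,0,0,-0.003,0,0,0.15],[0,0,0,-0.003,0,0,0.3],[0,0,0,-0.003,0,0,0.45],[0,0,0,-0.003,0,0,0.6]]'
python3 nudge.py '[[0,0,0,0,0,0,0.15],[0,0,0,0,0,0,0.3],[0,0,0,0,0,0,0.45],[0,0,0,0,0,0,0.58],[0,0,0,0,0,0,0.58]]'
python3 -c "
from workcell import bot, grab_frame, calibration; s=bot.observe(); print(s['qpos'],s['moment'])"
```

```text
clock: 8.93
position: [0.4853, 0.1893, 0.0605]
tool_rot: [-3.141, 0.0, 0.59]
force: [-1.4, -0.4, -4.0]
grip_width: 0.0132
finger_force: 32.0
clock: 9.55
position: [0.4853, 0.1894, 0.0604]
tool_rot: [-3.141, 0.001, 0.016]
force: [-2.8, 2.2, -2.5]
grip_width: 0.0133
finger_force: 32.1
[-0.92028614  0.72809948  0.61832955  2.02044582 -0.72361297  0.62254105
 -1.36441731] [0.39074563 0.68360068 0.04773388]
```

```bash
python3 nudge.py '[[0.04,0,0,0,0,0,0],[0.04,0,0,0,0,0,0],[0.07,0,0,-0.03,0,0,0],[0.07,-0.03,0.002,-0.03,0,0,0],[0.07,-0.064,0.002,-0.03,0,0,0]]'
python3 nudge.py '[[0.07,0,0,0,0,0,0]]'
python3 to.py 0.421 0.1875 0.011 0.02
python3 - <<'E'
from h import *
cv2.imwrite("pics/s4.png",np.vstack([crop(grab_frame("scene"),170,140,130,72,4),crop(grab_frame("top"),165,160,130,72,4)]))
E
```

```text
clock: 10.18
position: [0.4216, 0.1858, 0.0907]
tool_rot: [-3.141, -0.001, 0.015]
force: [-1.0, -0.2, -0.1]
grip_width: 0.0702
finger_force: 0.0
clock: 10.3
position: [0.4201, 0.1861, 0.0905]
tool_rot: [-3.141, 0.001, 0.016]
force: [-0.0, 0.0, 0.5]
grip_width: 0.0701
finger_force: 0.0
shift [ 0.001  -0.0013  0.0795] rot [-0.001  0.001 -0.004] rows 1.3
```

View pics/s4.png

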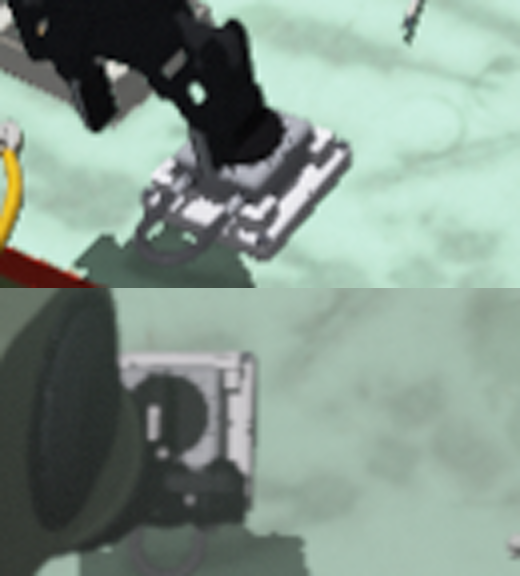

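In the top view the pointer dot at (162,453) is straight below the bar's white stripe, towards the shackle, so the dial is in the open notch. I descend on the shackle legs and grip.

```bash
python3 nudge.py '[[0.07,0.001,-0.001,0.05,0,0,0],[0.07,0.001,-0.001,0.079,0,0,0],[0.03,0.001,-0.001,0.079,0,0,0],[0.03,0.001,-0.001,0.079,0,0,0],[0.03,0.001,-0.001,0.079,0,0,0]]' 40
python3 nudge.py '[[0.03,0,0,0,0,0,0],[0.03,0,0,0,0,0,0]]'
```

```text
clock: 11.02
position: [0.4228, 0.1881, 0.0124]
tool_rot: [-3.14, 0.0, 0.015]
force: [-4.1, 5.4, -4.9]
grip_width: 0.0447
finger_force: 41.3
clock: 11.28
position: [0.4228, 0.1881, 0.0125]
tool_rot: [-3.14, 0.0, 0.016]
force: [-4.0, 4.9, -4.6]
grip_width: 0.0444
finger_force: 41.3
```

Gripped. Pull along -x, watching the force.

```bash
python3 nudge.py '[[0.03,-0.004,0,0,0,0,0],[0.03,-0.008,0,0,0,0,0],[0.03,-0.012,0,0,0,0,0],[0.03,-0.016,0,0,0,0,0],[0.03,-0.018,0,0,0,0,0]]'
python3 nudge.py '[[0.03,-0.002,0,0,0,0,0],[0.03,-0.003,0,0,0,0,0]]'
```

```text
clock: 11.9
position: [0.4055, 0.1875, 0.0122]
tool_rot: [-3.14, -0.002, 0.015]
force: [1.5, 5.2, -2.3]
grip_width: 0.0445
finger_force: 41.7
clock: 12.15
position: [0.4028, 0.1874, 0.0122]
tool_rot: [-3.14, -0.002, 0.015]
force: [4.3, 4.6, -2.7]
grip_width: 0.0446
finger_force: 41.7
```

```bash
python3 nudge.py '[[0.07,0,0,0,0,0,0],[0.07,0,0,0,0,0,0],[0.085,0,0,-0.05,0,0,0],[0.085,0,0,-0.1,0,0,0],[0.085,0.04,-0.001,-0.1,0,0,0]]'
python3 to.py 0.4845 0.189 0.105 0.02
python3 nudge.py '[[0.085,0.042,-0.001,0,0,0,0],[0.085,0.042,-0.001,0,0,0,0]]'
python3 - <<'E'
from h import *
cv2.imwrite("pics/s5.png",np.vstack([crop(grab_frame("scene"),170,140,130,72,4),crop(grab_frame("top"),165,160,130,72,4)]))
E
python3 to.py 0.4845 0.189 0.018 0.02
```

```text
clock: 12.78
position: [0.4413, 0.1903, 0.1143]
tool_rot: [-3.139, -0.002, 0.018]
force: [0.5, 1.8, -2.4]
grip_width: 0.0848
finger_force: 0.0
shift [0.0432 0.0021 0.0094] rot [-0.003 -0.002 -0.002] rows 0.7
clock: 13.02
position: [0.486, 0.1894, 0.1115]
tool_rot: [3.141, -0.002, 0.013]
force: [-0.2, -0.1, -0.4]
grip_width: 0.0848
finger_force: 0.0
shift [0.0011 0.0003 0.0931] rot [ 0.001  0.001 -0.007] rows 1.5
```

View pics/s5.png

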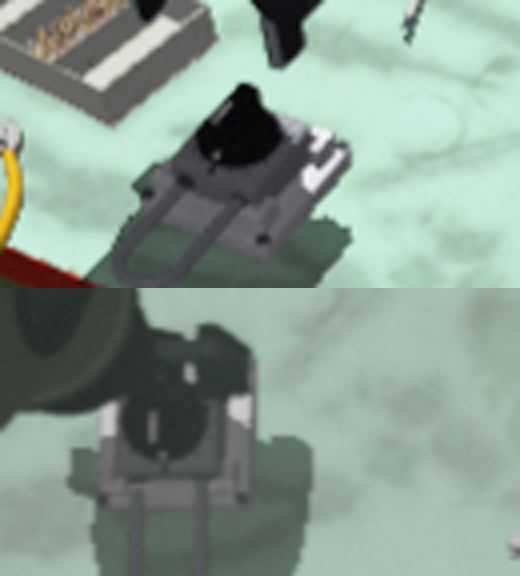

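The shackle is clearly out: its bow has moved from about (140,250) to (120,275) in the scene crop. I grip the case next.

```bash
python3 nudge.py '[[0.085,0,0,0.05,0,0,0],[0.085,0,0,0.075,0,0,0],[0.085,0,0,0.085,0,0,0],[0.085,0,0,0.092,0,0,0],[0.085,0,0,0.092,0,0,0]]'
python3 nudge.py '[[0.05,0,0,0,0,0,0],[0.05,0,0,0,0,0,0],[0.05,0,0,0,0,0,0],[0.05,0,0,0,0,0,0]]' 90
```

```text
clock: 13.75
position: [0.4838, 0.19, 0.0197]
tool_rot: [-3.141, -0.0, 0.014]
force: [0.7, -0.2, -0.3]
grip_width: 0.0852
finger_force: 0.0
clock: 14.25
position: [0.4841, 0.1901, 0.0203]
tool_rot: [-3.141, -0.001, 0.014]
force: [-4.4, -1.0, 16.6]
grip_width: 0.0602
finger_force: 94.8
```

```bash
python3 nudge.py '[[0.05,0,0,-0.01,0,0,0],[0.05,0,0,-0.03,0,0,0],[0.05,0,0,-0.06,0,0,0],[0.05,0,0,-0.1,0,0,0],[0.05,0,0,-0.14,0,0,0]]'
python3 to.py 0.41 0.08 0.18 0.06
```

```text
clock: 14.88
position: [0.4834, 0.1897, 0.1609]
tool_rot: [3.141, 0.0, 0.014]
force: [-0.3, 0.4, -4.4]
grip_width: 0.0599
finger_force: 99.8
shift [-0.0749  0.1087 -0.019 ] rot [ 0.     0.    -0.046] rows 2.1
```

```bash
python3 nudge.py '[[0.05,-0.025,0.035,-0.01,0,0,0],[0.05,-0.05,0.07,-0.018,0,0,0],[0.05,-0.072,0.11,-0.018,0,0,0],[0.05,-0.073,0.15,-0.018,0,0,0],[0.05,-0.073,0.19,-0.018,0,0,0]]'
python3 nudge.py '[[0.05,0,0.04,0,0,0,0],[0.05,0,0.08,0,0,0,0],[0.05,0,0.12,0,0,0,0],[0.05,0,0.16,0,0,0,0],[0.05,0,0.19,0,0,0,0]]'
python3 to.py 0.479 -0.33 0.18 0.05
```

```text
clock: 15.5
position: [0.413, -0.002, 0.1778]
tool_rot: [-3.141, -0.0, 0.015]
force: [0.8, 0.1, -4.7]
grip_width: 0.06
finger_force: 99.8
clock: 16.12
position: [0.4157, -0.1927, 0.1777]
tool_rot: [-3.142, -0.0, 0.013]
force: [0.1, 0.7, -3.8]
grip_width: 0.0602
finger_force: 99.9
shift [ 0.0616  0.1381 -0.0023] rot [-0.    -0.    -0.037] rows 2.4
```

```bash
python3 nudge.py '[[0.05,0.015,0.04,-0.002,0,0,0],[0.05,0.035,0.085,-0.002,0,0,0],[0.05,0.052,0.12,-0.002,0,0,0],[0.05,0.062,0.138,-0.002,0,0,0],[0.05,0.062,0.138,-0.002,0,0,0]]'
python3 nudge.py '[[0.05,0,0,0,0,0,0],[0.05,0,0,0,0,0,0],[0.05,0,0,0,0,0,0],[0.05,0,0,0,0,0,0]]'
python3 - <<'E'
from h import *
cv2.imwrite("pics/s6.png",np.hstack([crop(grab_frame("scene"),350,130,130,150,3),crop(grab_frame("top"),350,130,130,150,3)]))
E
```

```text
clock: 16.75
position: [0.4798, -0.3293, 0.1794]
tool_rot: [3.141, 0.001, 0.013]
force: [0.3, 0.5, -5.0]
grip_width: 0.0604
finger_force: 99.9
clock: 17.25
position: [0.4802, -0.3279, 0.1794]
tool_rot: [-3.142, -0.0, 0.015]
force: [0.2, 0.0, -4.6]
grip_width: 0.06
finger_force: 99.9
```

View pics/s6.png

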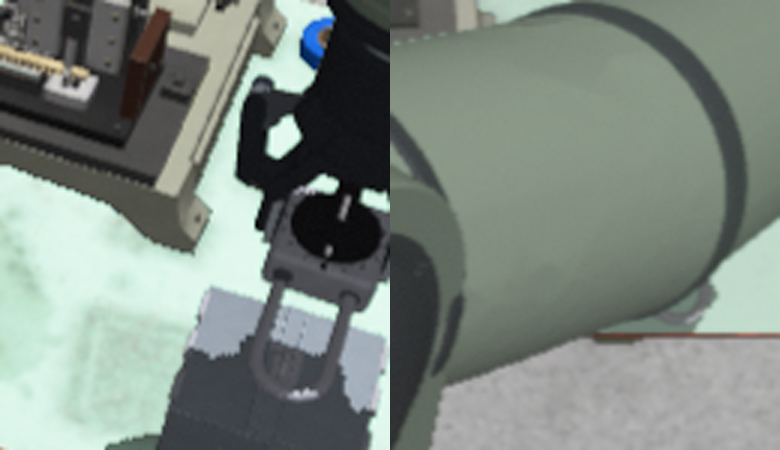

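The lock hangs level above the shut box, dial up, with the shackle out (bow at about (295,385) in the scene crop). I hand the job in.

```bash
python3 -c "
from workcell import bot, grab_frame, calibration; print(bot.job_done())"
```

```text
the job is handed in; nothing more can be done
None
```

I handed the job in at about 17 s: both flaps shut, the dial in its open notch, the shackle pulled out, and the opened lock held level about 10 cm above the box; the hand-in call returned no verdict.

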